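# Sample dock: one tray out, the other away

## Task

The sample dock on the bench has two sliding trays side by side, both a little open. Hook a fingertip behind the blue front lip of the tray that carries the square white weighing boat and draw that tray out as far as it goes, and push the tray that carries the small round clear dish fully home. Use the fingertips only: do not pinch the lips, do not lift or take out the boat or the dish, and leave the other things on the bench where they are.

Things in the scene. Friction and masses are not known exactly. Their poses are not given: they have to be found in the camera images.
- dock: Fixed two-bay dock, 100 mm deep (its x), 230 mm wide (its y), 38 mm high, white walls, open above and in front. Origin: centre of its underside, on the bench. Its x axis points into the dock (away from the open front, along the rails), y to the left seen from the front, z up. Bay centres lie at y = +56 mm (left) and -56 mm (right). Open front edge at x = -50 mm.
- tray_left (a joint): Slide of the left tray along the dock's -x direction, m: 0 = fully home against its inner stop, 0.080 = fully out against its outer stop. Starts a little open. It moves freely at about 2 N and stays where it is left; it cannot be lifted off. Tray: aluminium, 96 mm wide, floor top 9 mm above the bench; at its front an upright blue lip; behind the lip an empty bay 48 mm long (x) and 90 mm wide for the fingertip, then a cross-rib 8 mm high, then the sample bed 92 mm long.
- tray_right (a joint): Slide of the right tray; the same as the left.
- left_lip_front (a point): Centre of the front face (the side away from the dock) of the left tray's blue lip, 17.5 mm above the bench. The lip is an upright plate 6 mm thick (x), 96 mm wide (y); its top is 30 mm above the bench, 21 mm above the tray floor. Axes as the dock's; moves with the tray.
- left_lip_back (a point): Centre of the rear face (the side towards the dock, behind which a fingertip hooks) of the left tray's lip, 17.5 mm above the bench, 6 mm in dock +x from the front face. The empty fingertip bay runs from here 48 mm in dock +x. Moves with the tray.
- right_lip_front (a point): Centre of the front face (the side away from the dock) of the right tray's blue lip, 17.5 mm above the bench. The lip is an upright plate 6 mm thick (x), 96 mm wide (y); its top is 30 mm above the bench, 21 mm above the tray floor. Axes as the dock's; moves with the tray.
- right_lip_back (a point): Centre of the rear face (the side towards the dock, behind which a fingertip hooks) of the right tray's lip, 17.5 mm above the bench, 6 mm in dock +x from the front face. The empty fingertip bay runs from here 48 mm in dock +x. Moves with the tray.
- left_bed (a point): Middle of the left tray's black-lined sample bed, on the tray floor (92 mm x 90 mm); moves with the tray; axes as the dock's.
- right_bed (a point): Middle of the right tray's black-lined sample bed, as on the left.
- weigh_boat_mid (a point): Centre (half-way up) of the loose white square weighing boat holding a few bulb scales, 56 x 56 x 13 mm; it stands loose on the bed of one of the two trays, either one.
- petri_on_stage_mid (a point): Centre (half-way up) of the loose small round clear dish, 55 mm across, 14 mm high; it stands loose on the bed of the other tray.
- blue_cap: Loose blue screw cap, 27 mm across, 20 mm high, beside the dock; bystander. Origin: centre of its underside.
- petri_lidded: Loose large lidded dish, 93 mm across, 16 mm high, on the other side of the dock; bystander. Origin: centre of its underside.
- bench_timer: Loose white bench timer, 64 x 66 x 16 mm; bystander. Origin: centre of its underside.
- green_vial: Loose glass vial with green cap, 27 mm across, 64 mm high, standing; bystander. Origin: centre of its underside.
- pp_cap: Loose whitish cap, 40 mm across, 26 mm high, near the pump; bystander. Origin: centre of its underside.
Things that resemble listed ones, but are neither listed nor needed, are in the scene too. What is shaped like the part that bears weigh_boat_mid but brown, red or turquoise is not meant.

How it is judged:
By the outcome, as a careful person would: the job done as asked, in the order asked, and still so for the second after the job is handed in, with the robot touching nothing.
It also fails if it takes over 45 s, if anything falls off the work surface, if the arm or the gripper's body presses on something with over 40 N, if the wrist force passes 120 N, or if a joint passes its speed limit or range.

## Robot

A 6-joint arm with a two-finger parallel gripper is mounted at the origin on a cart in front of the work surface, level with it; the furniture and walls round the work are solid. World frame = base frame: x ahead of the robot, y to its left, z up, the work surface at z = 0. Lengths are in m, angles in rad, forces in N, time in s.
With the tool pointing down it reaches from about 0.35 to 0.85 m from the base axis. Payload 8.1 kg.
Tool frame: the origin (TCP) lies between the finger pads; the fingertips stand 11 mm ahead of it and the grasp point (between the pads) lies 8 mm behind it (tips_ahead is the z of the fingertips in the tool frame, in m); z points along the fingers, y is the line along which they close (so a half turn about z gives the same grasp; the last joint's range is limited). The gripper opens to 93 mm and grips with 3 to 60 N. Pads are 15 mm wide; open, the fingers measure 128 mm over their backs; the gripper's body (75 mm by 188 mm) begins 65 mm behind the grasp point.
Start: joints at [1.088, 0.13, 1.488, -0, 1.523, -0.085], TCP at [0.232, 0.553, 0.23] pointing down, gripper open.
Joint ranges: [-2.96, 2.96], [-0.89, 2.26], [0.02, 2.5], [-1.34, 4.48], [0, 2.73], [-2.66, 2.66]. Speed limits (rad/s): [2.39, 2.39, 2.79, 3.14, 3.14, 3.14].

## Interface

Orientations are given as a rotation vector (axis times angle).
In Python, from plant import read_state, read_camera, close_job, tips_ahead gives the robot as it stands. The module is installed in compiled form; this text tells all that it offers.
- The arm moves only by the tool move_arm, never from a script. Its argument "plan" is a list of rows, each a list of 7 numbers: the turn, a rotation vector about the tool's x, y, z in units of 6 degrees (1.0 is 6 degrees), then the shift along the tool's x, y, z in units of 25 mm (1.0 is 25 mm), then the finger opening in mm, from 0 to 93. A call has exactly 10 rows; each row shifts and turns the commanded pose from where the row before left it, along the tool's axes as they then stand; what a row does not reach is not made up. A row lasts 1/10 s, in which the tool goes at most 50 mm and 8.59 degrees, less where a joint would pass 70% of its speed; a pose out of reach is approached as far as the arm can. A call is refused whole if a number of a shift passes 1 or a number of a turn 1, either way. A call with a gripper value outside its range is refused whole. The fingers move at their own pace and stop on an object; "force" is the grip in N (left out, the last holds). Time passes only in rows, so rows that do not move let the fingers close, or fill a call up. It gives the time, the measured TCP pose, the force, the opening and the grip force at its end, in the units of the state.
- read_state(): the state, without advancing time (a new reading comes with each control period).
- read_camera(name): name is "scene" or "top"; returns a dict with "frame" (384x512x3 uint8, red, green, blue), "z_map" (384x512 float32, m along the optical axis (not along the pixel's ray), 0 where there is no reading), "fx", "fy", "cx", "cy" (pixels), "distortion" ([k1, k2, p1, p2, k3] as OpenCV has them; the pictures are not rectified), "rvec" (rotation vector, rad) and "tvec" (3), from world to camera coordinates, as OpenCV has them. Camera axes: x right, y down, z forward; pixel columns grow to the right and rows downward; lengths in m; the calibration is good to about 2 mm. A picture is of the moment at which its call begins.
- close_job(): hands the job in; it is judged then, once.
The state is a dict: "t": time; "q": joint angles; "dq": joint speeds; "joint_torque": joint torques, N m; "tool_pos": TCP position; "orientation": TCP orientation; "force": force on the tool from outside, world axes, zero at the start; "wrist_torque": the same for the moment, N m; "opening": finger opening in m; "gripper_force": force on a finger pad.
Only numpy, scipy, OpenCV 4.12 (cv2) and the standard library are available. Lean on these libraries where they do the work, as an engineer would, in place of code of your own. Each camera call takes 0.05 s, during which the arm holds its last target. There are 200 camera calls.

## Working session

There is one attempt and no reset: what is moved stays moved. The work goes in short steps, Python scripts to look and compute and a tool call to move; the robot and the scene stay as the last step left them, time stands still between calls to the robot, and variables do not carry over. Pictures are saved under pics/ and viewed, at most 10 in all, crops included, and the job is handed in when it is done.

Besides the shell and the picture viewer there is one more tool, called after "Call:" in YAML: its name, and indented under it one key for each argument. move_arm: Moves the arm, as the interface text tells. Its arguments: {"type":"object","properties":{"plan":{"type":"array","items":{"type":"array","items":{"type":"number"}}},"force":{"type":"number"}},"required":["plan"]}

```bash
mkdir -p pics; cat > h.py <<'E'
import numpy as np,cv2,pickle
from plant import *
def grab(n):
    c=read_camera(n); pickle.dump(c,open(f'{n}.pkl','wb')); return c
def load(n): return pickle.load(open(f'{n}.pkl','rb'))
def ray(c,uv,z):
    K=np.array([[c['fx'],0,c['cx']],[0,c['fy'],c['cy']],[0,0,1.]])
    p=cv2.undistortPoints(np.array(uv,float).reshape(-1,1,2),K,np.array(c['distortion'],float)).reshape(-1,2)
    R=cv2.Rodrigues(np.array(c['rvec'],float))[0]; t=np.array(c['tvec'],float).ravel()
    o=-R.T@t; d=np.c_[p,np.ones(len(p))]@R
    return o+d*((z-o[2])/d[:,2])[:,None]
def depthpt(c,uv):
    K=np.array([[c['fx'],0,c['cx']],[0,c['fy'],c['cy']],[0,0,1.]])
    p=cv2.undistortPoints(np.array(uv,float).reshape(-1,1,2),K,np.array(c['distortion'],float)).reshape(-1,2)
    z=np.array([c['z_map'][int(v),int(u)] for u,v in np.reshape(uv,(-1,2))])
    R=cv2.Rodrigues(np.array(c['rvec'],float))[0]; t=np.array(c['tvec'],float).ravel()
    return (np.c_[p,np.ones(len(p))]*z[:,None]-t)@R
E
python3 - <<'E'
from h import *
s=read_state(); print(s['t'],s['tool_pos'],s['orientation'],tips_ahead if not callable(tips_ahead) else tips_ahead())
for n in('scene','top'):
    c=grab(n); cv2.imwrite(f'pics/{n}0.png',cv2.resize(c['frame'][:,:,::-1],(800,600)))
E
```

```text
0.0 [0.23214976 0.55267311 0.22859611] [-6.20654691e-01 -3.07916250e+00  2.77679970e-03] 0.011
```

View pics/top0.png

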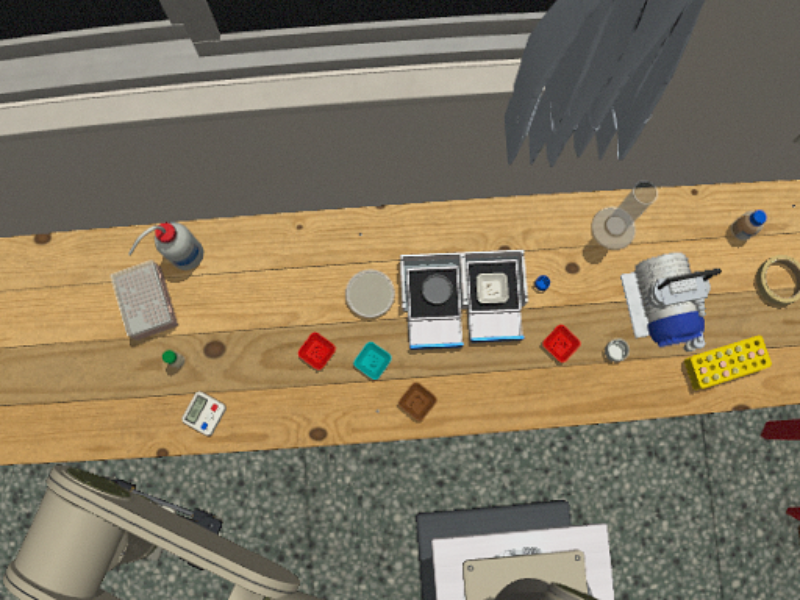

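View pics/scene0.png

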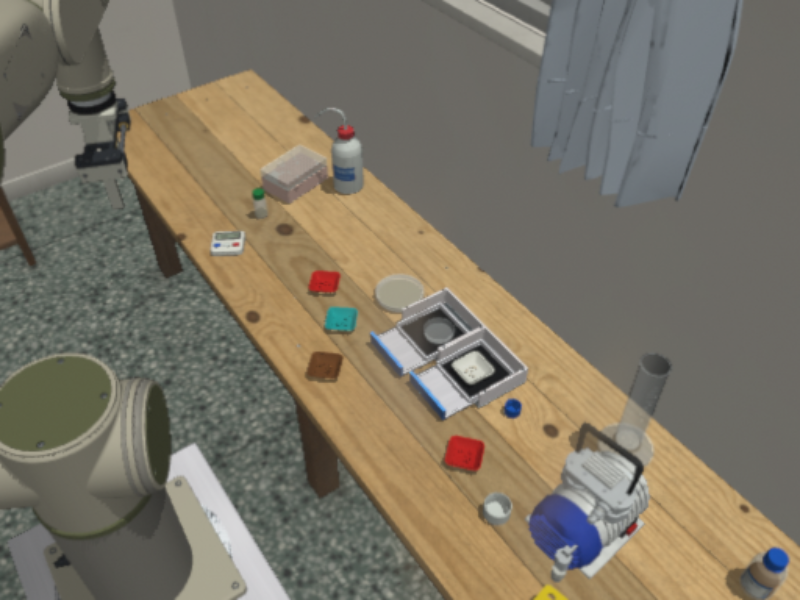

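The top view (800x600 pixels) shows a white square boat in the right tray at (492,289) and a round clear dish in the left tray at (437,289). Their blue lips are at (496,339) and (436,347). The boat-shaped red (317,351; 561,343), turquoise (372,361) and brown (417,401) things are on the bench and are not meant. Only the white one, in the right tray, fits. I'll confirm that in a crop and measure the lips.

```bash
python3 - <<'E'
from h import *
for n in('top','scene'):
    c=load(n); f=c['frame']; h=cv2.cvtColor(f,cv2.COLOR_RGB2HSV)
    m=cv2.inRange(h,(95,110,90),(120,255,255))
    k,l,st,ce=cv2.connectedComponentsWithStats(m)
    for i in range(1,k):
        if st[i,4]<25: continue
        v,u=np.nonzero(l==i)
        pts=np.c_[u,v].astype(np.float32)
        r=cv2.minAreaRect(pts); 
        P=ray(c,pts,0.03); 
        if not(0.2<P[:,0].mean()<0.8 and abs(P[:,1].mean())<.4): continue
        r3=cv2.minAreaRect((P[:,:2]*1000).astype(np.float32))
        D=depthpt(c,pts)
        print(n,st[i],ce[i].round(1),'z.03:',np.round(r3[0],1),np.round(r3[1],1),round(r3[2],1),'depth med',np.median(D,0).round(4),'zmin/max',np.percentile(D[:,2],[5,95]).round(4))
c=load('top')
a=c['frame'][150:230,240:350,::-1]; cv2.imwrite('pics/crop1.png',cv2.resize(a,None,fx=7,fy=7,interpolation=cv2.INTER_CUBIC))
# dock wall tops
D=np.array([[u,v] for v in range(150,230) for u in range(245,345)]); P=depthpt(c,D)
w=P[(P[:,2]>.034)&(P[:,2]<.042)]; print(len(w),cv2.minAreaRect((w[:,:2]*1000).astype(np.float32)))
E
```

```text
top [343 176   9   9  59] [346.9 180.3] z.03: [598.7 -84.4] [22.5 23.6] 39.9 depth med [ 0.6037 -0.0894  0.0067] zmin/max [-0.0016  0.0221]
top [418 199  33  23 495] [434.4 209.5] z.03: [ 492.5 -333.5] [51.4 96.8] 6.5 depth med [ 0.4825 -0.2992  0.1094] zmin/max [0.0877 0.1202]
top [301 215  34   3  64] [317.9 216.1] z.03: [501.4  12. ] [94.8  5.3] 88.7 depth med [0.5014 0.0134 0.0309] zmin/max [0.0262 0.0375]
top [262 219  35   4  66] [278.8 220.7] z.03: [497.  122.7] [96.8  5.5] 88.2 depth med [0.4969 0.1227 0.0304] zmin/max [0.0255 0.0347]
scene [238 213  19  23  45] [247.2 224.2] z.03: [493.8 121. ] [91.6  4.4] 88.3 depth med [0.4937 0.118  0.0304] zmin/max [0.028  0.0329]
scene [263 238  22  26  67] [274.4 251.8] z.03: [497.6   9.3] [94.6  6.5] 88.6 depth med [0.4976 0.0014 0.0301] zmin/max [0.0265 0.0339]
scene [323 256  10  11  84] [327.9 260.7] z.03: [589.  -95.2] [31.9 22.3] 48.5 depth med [ 0.6025 -0.0839  0.0115] zmin/max [0.002  0.0208]
scene [345 320  40  44 978] [365.6 341.4] z.03: [ 508.5 -305.6] [84.6 88.5] 2.1 depth med [ 0.4782 -0.3244  0.1053] zmin/max [0.0624 0.1192]
311 ((581.2923583984375, 62.351600646972656), (228.97048950195312, 173.36032104492188), 89.5070571899414)
```

View pics/crop1.png

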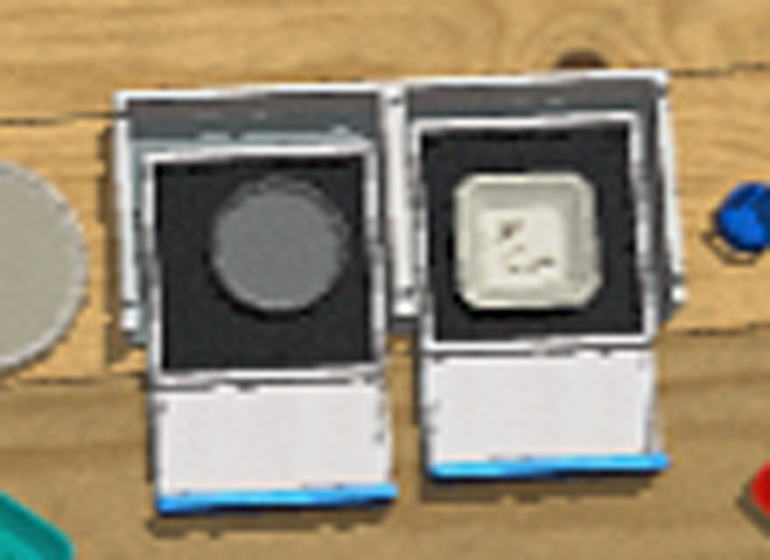

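The crop confirms it: the white square boat with scales is in the right tray (525,240) and the round clear dish is in the left tray (278,243). The lips measure 95–97 x 5.5 mm at z 0.03, which matches. The right lip's centre is about (0.4995, 0.0105) and the left's about (0.4955, 0.122), with the dock turned about -1.4°. I'll close the fingers, turn them to the dock and move above the right bay at (0.525, 0.010).

Call:
move_arm:
  plan:
    - [0,0,-0.9,0,0,0,0]
    - [0,0,-0.9,0,0,0,0]
    - [0,0,-0.9,0,0,0,0]
    - [0,0,-0.9,0,0,0,0]
    - [0,0,0,-0.55,-0.97,0,0]
    - [0,0,0,-0.55,-0.97,0,0]
    - [0,0,0,-0.55,-0.97,0,0]
    - [0,0,0,-0.55,-0.97,0,0]
    - [0,0,0,-0.55,-0.97,0,0]
    - [0,0,0,-0.55,-0.97,0,0]

```text
t: 1.1
tool_pos: [0.312, 0.4048, 0.2291]
orientation: [-0.032, -3.141, 0.001]
force: [-0.0, 0.1, 1.2]
opening: 0.0173
gripper_force: 0.0
```

Call:
move_arm:
  plan:
    - [0,0,0,-0.55,-0.97,0,0]
    - [0,0,0,-0.55,-0.97,0,0]
    - [0,0,0,-0.55,-0.97,0,0]
    - [0,0,0,-0.55,-0.97,0,0]
    - [0,0,0,-0.55,-0.97,0,0]
    - [0,0,0,-0.55,-0.97,0,0]
    - [0,0,0,-0.55,-0.97,0,0]
    - [0,0,0,-0.55,-0.97,0,0]
    - [0,0,0,-0.55,-0.97,0,0]
    - [0,0,0,-0.55,-0.97,0,0]

```text
t: 2.1
tool_pos: [0.4445, 0.1595, 0.2293]
orientation: [-0.033, -3.141, 0.0]
force: [0.3, -0.6, -0.5]
opening: 0.0005
gripper_force: 0.0
```

Call:
move_arm:
  plan:
    - [0,0,0,-0.55,-0.97,0,0]
    - [0,0,0,-0.55,-0.97,0,0]
    - [0,0,0,-0.55,-0.97,0,0]
    - [0,0,0,-0.55,-0.97,0,0]
    - [0,0,0,-0.55,-0.97,0,0]
    - [0,0,0,-0.5,-0.5,0.5,0]
    - [0,0,0,0,0,1,0]
    - [0,0,0,0,0,1,0]
    - [0,0,0,0,0,0,0]
    - [0,0,0,0,0,0,0]

```text
t: 3.1
tool_pos: [0.5222, 0.0253, 0.1669]
orientation: [-0.033, -3.14, -0.0]
force: [0.8, -0.2, -0.3]
opening: 0.0005
gripper_force: 0.0
```

Call:
move_arm:
  plan:
    - [0,0,0,-0.1,-0.6,0,0]
    - [0,0,0,0,0,1,0]
    - [0,0,0,0,0,1,0]
    - [0,0,0,0,0,1,0]
    - [0,0,0,0,0,1,0]
    - [0,0,0,0,0,0.6,0]
    - [0,0,0,0,0,0.5,0]
    - [0,0,0,0,0,0.5,0]
    - [0,0,0,0,0,0,0]
    - [0,0,0,0,0,0,0]

```text
t: 4.1
tool_pos: [0.5253, 0.0102, 0.0276]
orientation: [0.032, 3.141, -0.0]
force: [0.4, 0.7, 0.2]
opening: 0.0004
gripper_force: 0.0
```

```bash
python3 - <<'E'
from h import *
c=grab('scene'); print(read_state()['tool_pos'])
cv2.imwrite('pics/s2.png',cv2.resize(c['frame'][150:300,200:400,::-1],None,fx=4,fy=4,interpolation=cv2.INTER_CUBIC))
E
```

```text
[0.52565979 0.01014328 0.02800565]
```

View pics/s2.png

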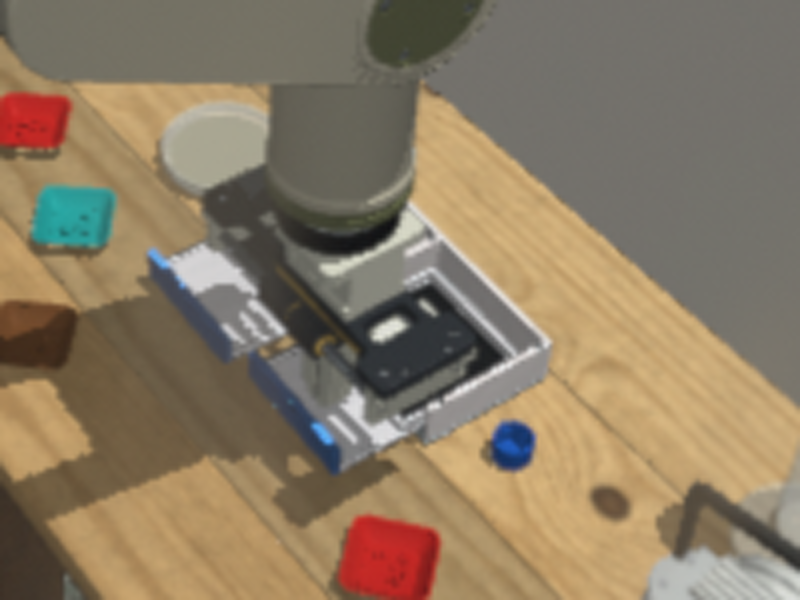

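The fingers (335,380 in this crop) are in the empty bay behind the right blue lip, with no contact force. Now I'll draw the tray out gently.

Call:
move_arm:
  plan:
    - [0,0,0,0.1,0,0.1,0]
    - [0,0,0,0.2,0,0,0]
    - [0,0,0,0.2,0,0,0]
    - [0,0,0,0.2,0,0,0]
    - [0,0,0,0.2,0,0,0]
    - [0,0,0,0.2,0,0,0]
    - [0,0,0,0.2,0,0,0]
    - [0,0,0,0.2,0,0,0]
    - [0,0,0,0.2,0,0,0]
    - [0,0,0,0.2,0,0,0]

```text
t: 5.15
tool_pos: [0.4772, 0.0112, 0.0248]
orientation: [0.033, 3.141, -0.0]
force: [1.4, 1.9, 1.2]
opening: 0.0003
gripper_force: 0.8
```

Call:
move_arm:
  plan:
    - [0,0,0,0.2,0,0,0]
    - [0,0,0,0.2,0,0,0]
    - [0,0,0,0.2,0,0,0]
    - [0,0,0,0.1,0,0,0]
    - [0,0,0,0.1,0,0,0]
    - [0,0,0,0.1,0,0,0]
    - [0,0,0,0.1,0,0,0]
    - [0,0,0,0.1,0,0,0]
    - [0,0,0,0,0,0,0]
    - [0,0,0,0,0,0,0]

```text
t: 6.15
tool_pos: [0.4496, 0.0116, 0.0245]
orientation: [-0.033, -3.141, 0.0]
force: [0.2, -0.6, -0.1]
opening: 0.0006
gripper_force: 0.0
```

Call:
move_arm:
  plan:
    - [0,0,0,0.1,0,0,0]
    - [0,0,0,0.1,0,0,0]
    - [0,0,0,0.1,0,0,0]
    - [0,0,0,0.1,0,0,0]
    - [0,0,0,0.1,0,0,0]
    - [0,0,0,0,0,0,0]
    - [0,0,0,0,0,0,0]
    - [0,0,0,0,0,0,0]
    - [0,0,0,0,0,0,0]
    - [0,0,0,0,0,0,0]

```text
t: 7.15
tool_pos: [0.443, 0.0117, 0.0262]
orientation: [0.033, 3.129, -0.001]
force: [27.0, 0.5, -21.0]
opening: 0.0002
gripper_force: 13.2
```

```bash
python3 - <<'E'
from h import *
c=grab('scene'); s=read_state(); print(s['tool_pos'],s['force'])
cv2.imwrite('pics/s3.png',cv2.resize(c['frame'][150:300,200:400,::-1],None,fx=4,fy=4,interpolation=cv2.INTER_CUBIC))
E
```

```text
[0.44307017 0.01170932 0.02618356] [ 26.90291728   0.99652188 -20.68321938]
```

View pics/s3.png

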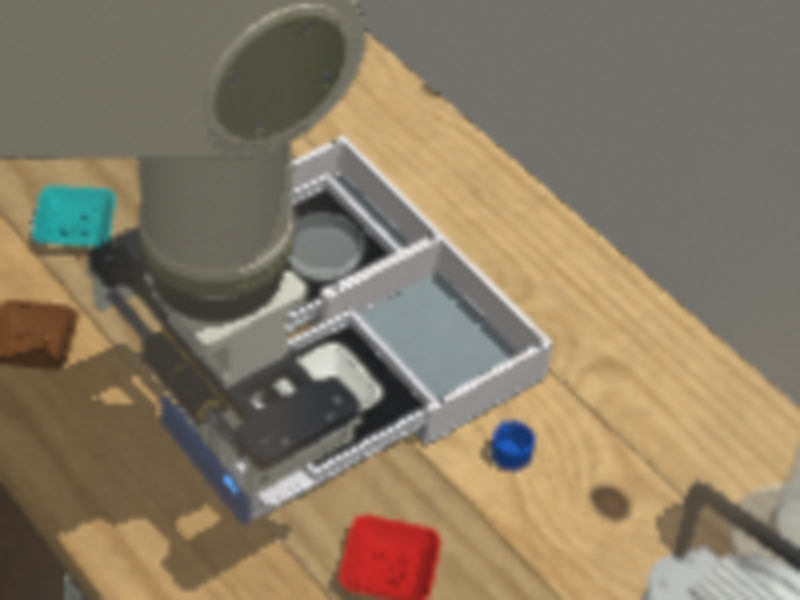

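The force rose to 27 N at a standstill, so the right tray is at its outer stop after about 67 mm of pull. The boat is still in its bed (340,375). I'll back off the lip, lift, and go to the front of the left lip.

Call:
move_arm:
  plan:
    - [0,0,0,-0.2,0,0,0]
    - [0,0,0,-0.25,0,0,0]
    - [0,0,0,-0.25,0,0,0]
    - [0,0,0,0,0,0,0]
    - [0,0,0,0,0,0.0,0]
    - [0,0,0,0,0,-0.5,0]
    - [0,0,0,0,0,-1,0]
    - [0,0,0,0,0,-1,0]
    - [0,0,0,0,0,-1,0]
    - [0,0,0,0,0,-0.5,0]

```text
t: 8.2
tool_pos: [0.4561, 0.0116, 0.1279]
orientation: [0.033, 3.138, -0.0]
force: [0.1, -0.0, 0.8]
opening: 0.0003
gripper_force: 0.0
```

Call:
move_arm:
  plan:
    - [0,0,0,-0.2,0.9,0,0]
    - [0,0,0,0,0.9,0,0]
    - [0,0,0,0,0.9,0,0]
    - [0,0,0,0,0.9,0,0]
    - [0,0,0,0,0.8,0,0]
    - [0,0,0,0,0,0,0]
    - [0,0,0,0,0,0,0]
    - [0,0,0,0,0,0,0]
    - [0,0,0,0,0,0,0]
    - [0,0,0,0,0,0,0]

```text
t: 9.2
tool_pos: [0.4623, 0.1209, 0.1246]
orientation: [-0.034, -3.141, 0.0]
force: [-0.3, -0.5, -0.3]
opening: 0.0005
gripper_force: 0.0
```

Call:
move_arm:
  plan:
    - [0,0,0,0,0,1,0]
    - [0,0,0,0,0,1,0]
    - [0,0,0,0,0,1,0]
    - [0,0,0,0,0,0.5,0]
    - [0,0,0,0,0,0.45,0]
    - [0,0,0,0,0,0,0]
    - [0,0,0,-0.2,0,0,0]
    - [0,0,0,-0.2,0,0,0]
    - [0,0,0,-0.2,0,0,0]
    - [0,0,0,0,0,0,0]

```text
t: 10.2
tool_pos: [0.4788, 0.1213, 0.0268]
orientation: [0.033, 3.139, 0.0]
force: [-0.2, 0.6, 0.7]
opening: 0.0007
gripper_force: 0.0
```

Call:
move_arm:
  plan:
    - [0,0,0,-0.1,0,0,0]
    - [0,0,0,-0.2,0,0,0]
    - [0,0,0,-0.2,0,0,0]
    - [0,0,0,-0.2,0,0,0]
    - [0,0,0,-0.1,0,0,0]
    - [0,0,0,-0.1,0,0,0]
    - [0,0,0,0,0,0,0]
    - [0,0,0,0,0,0,0]
    - [0,0,0,0,0,0,0]
    - [0,0,0,0,0,0,0]

```text
t: 11.2
tool_pos: [0.4997, 0.1208, 0.0259]
orientation: [0.033, 3.141, 0.0]
force: [-0.1, 0.2, 0.4]
opening: 0.0005
gripper_force: 0.0
```

Call:
move_arm:
  plan:
    - [0,0,0,-0.1,0,0,0]
    - [0,0,0,-0.1,0,0,0]
    - [0,0,0,-0.1,0,0,0]
    - [0,0,0,-0.1,0,0,0]
    - [0,0,0,0,0,0,0]
    - [0,0,0,0,0,0,0]
    - [0,0,0,0,0,0,0]
    - [0,0,0,0,0,0,0]
    - [0,0,0,0,0,0,0]
    - [0,0,0,0,0,0,0]

```text
t: 12.2
tool_pos: [0.5026, 0.1208, 0.0244]
orientation: [-0.032, -3.126, 0.001]
force: [-33.1, -0.0, 26.3]
opening: 0.0001
gripper_force: 16.6
```

The push met the inner stop at 33 N with TCP x at 0.5026, where about 0.504 was expected. I'll back off, lift, and clear the view.

Call:
move_arm:
  plan:
    - [0,0,0,0.2,0,0,0]
    - [0,0,0,0.4,0,0,0]
    - [0,0,0,0.6,0,0,0]
    - [0,0,0,0,0,0,0]
    - [0,0,0,0,0,-0.5,0]
    - [0,0,0,0,0,-1,0]
    - [0,0,0,0,0,-1,0]
    - [0,0,0,0,0,-1,0]
    - [0,0,0,0,0,-1,0]
    - [0,0,0,0,0,-1,0]

```text
t: 13.2
tool_pos: [0.4807, 0.1211, 0.166]
orientation: [0.033, 3.139, 0.0]
force: [-0.0, -0.4, 0.3]
opening: 0.0002
gripper_force: 0.0
```

Call:
move_arm:
  plan:
    - [0,0,0,0,1,-1,0]
    - [0,0,0,0,1,-0.5,0]
    - [0,0,0,0,1,0,0]
    - [0,0,0,0,1,0,0]
    - [0,0,0,0,1,0,0]
    - [0,0,0,0,1,0,0]
    - [0,0,0,0,1,0,0]
    - [0,0,0,0,1,0,0]
    - [0,0,0,0,1,0,0]
    - [0,0,0,0,1,0,0]

```text
t: 14.2
tool_pos: [0.4858, 0.3725, 0.2024]
orientation: [0.033, 3.14, 0.002]
force: [0.4, 0.0, 0.2]
opening: 0.0003
gripper_force: 0.0
```

```bash
python3 - <<'E'
from h import *
c=grab('top'); s=read_state(); print(s['t'],s['tool_pos'],s['force'])
cv2.imwrite('pics/t4.png',cv2.resize(c['frame'][:,:,::-1],(800,600)))
h=cv2.cvtColor(c['frame'],cv2.COLOR_RGB2HSV)
m=cv2.inRange(h,(95,110,90),(120,255,255)); k,l,st,ce=cv2.connectedComponentsWithStats(m)
for i in range(1,k):
    if st[i,4]<25: continue
    v,u=np.nonzero(l==i); P=ray(c,np.c_[u,v],.03); r=cv2.minAreaRect((P[:,:2]*1000).astype(np.float32))
    print(np.round(r[0],1),np.round(r[1],1),round(r[2],1))
E
```

```text
14.25 [0.48516592 0.37568817 0.20228167] [-2.90903324  0.21802921  0.37072033]
[ 698.7 -530.2] [25.8 22.1] 38.3
[598.7 -84.4] [22.5 23.5] 39.9
[ 492.4 -333.1] [51.5 97.6] 6.4
[516.8 122.4] [94.2  5.4] 88.2
[432.8  13.2] [93.9  5.5] 88.8
```

View pics/t4.png

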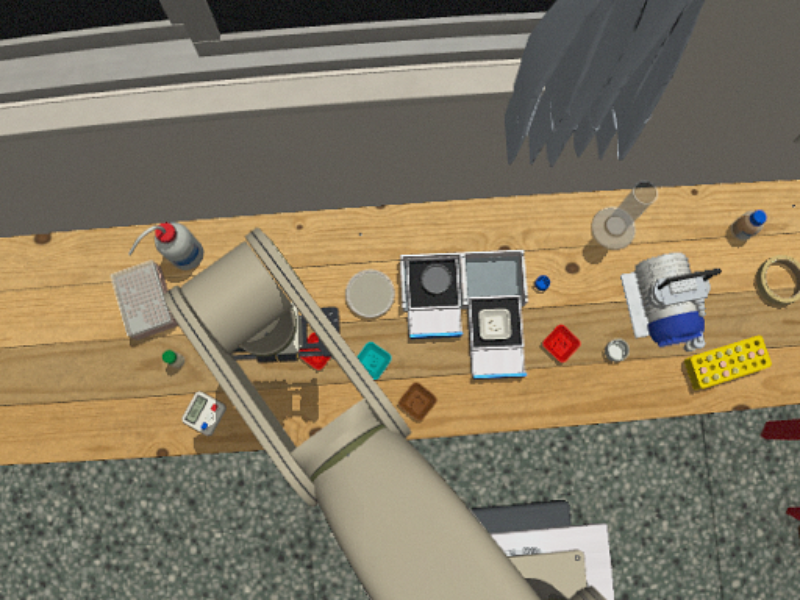

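Both are done. In the view the left lip is at (436,334) and the right lip at (498,375). The lips are 84 mm apart in x, or about 81 mm after taking out the dock's turn, against 80 mm expected for one tray fully home and the other fully out. The boat and dish are in their beds and the bystanders haven't moved. I'll let the arm settle and hand in.

Call:
move_arm:
  plan:
    - [0,0,0,0,0,0,0]
    - [0,0,0,0,0,0,0]
    - [0,0,0,0,0,0,0]
    - [0,0,0,0,0,0,0]
    - [0,0,0,0,0,0,0]
    - [0,0,0,0,0,0,0]
    - [0,0,0,0,0,0,0]
    - [0,0,0,0,0,0,0]
    - [0,0,0,0,0,0,0]
    - [0,0,0,0,0,0,0]

```text
t: 15.25
tool_pos: [0.4849, 0.3711, 0.2008]
orientation: [-0.033, -3.141, 0.0]
force: [0.5, -0.2, -0.1]
opening: 0.0005
gripper_force: 0.0
```

```bash
python3 -c "
from plant import *
print(close_job())"
```

```text
the job is handed in; nothing more can be done
None
```

The right tray with the white weighing boat was drawn out to its outer stop, then the left tray with the round clear dish was pushed home to its inner stop, and the job was handed in at 15.25 s with the arm clear of everything.

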